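Check a vial crimper's hand lever against its stop

TASK

With the outside of the fingers, press the crimper's red hand lever in towards its black bar until it comes up against the brass stop screw, and keep it there for a second. Let it spring all the way back out, then press it in against the stop again and finish while still holding it there, so that the gap left to the bar can be looked at. Push the lever only from its outer side, without ramming it: do not touch its inner face or the bar, do not pinch or lift anything, and leave the vial and everything else on the bench where it stands.

Things in the scene. Friction and masses are not known exactly. Their poses are not given: they have to be found in the camera images.
- crimper: Blue vial crimper on a bolted grey plate (150 x 140 x 12). Origin: on the bench, z up; all offsets in mm in this frame. Blue head 62 x 104 x 34, centre (4, 30, 115). From it two handles run to -y, 115 above the bench, like plier handles: fixed black bar and, on its -x side, the red lever. Free air below them down to the plate (only where y > -50) or bench. Highest point 136.
- bar: Fixed round bar, black, diameter 16, along -y of the crimper at x 20, z 115, from the head to its free end at y -208. Not to be touched. Same origin and axes as crimper.
- lever: Sprung hand lever: red grip 10 thick, 26 high (z 102 to 128), 65 to 190 from the hinge, on a steel shank. Origin: on its vertical hinge axis, at (-12, -15, 115) in the crimper's frame. At angle a (the joint value) it points from the hinge along (-sin(0.35 - a), -cos(0.35 - a)) in the crimper's x, y. Axes: the crimper's at a = 0, turning with the lever. Springs back by itself.
- lever_inside: Black strip on the inner face (facing the bar) of the lever's grip, 121 x 20, 1.5 proud. Not to be touched. Same origin and axes as lever.
- lever_press (a point): Push point: on the outer face of the red grip (away from the bar), mid height, 140 from the hinge; moves with the lever. Pushed towards the bar (crimper +x) it travels 30 to 52 mm to the stop. The spring needs about 3 N here to start and 6 to 8 N at the stop; then the lever is rigid. 10 to 20 N in all holds it firmly; 45 N is ramming.
- lever_angle (a joint): Angle of the lever, rad: 0 released (0.35 rad out from the bar's line, free end about 90 mm from the bar); grows as it is pressed towards the bar. At the stop 0.22 to 0.37 as the screw is set (a firm push gives up to 0.04 more). It would reach the bar only at about 0.43.
- stop_screw: Brass stop screw, diameter 7, along x of the crimper through the bar, knurled head beyond the bar. Origin: its tip, which the lever's shank (7 thick there) meets 50 from the hinge; in the crimper's frame at x -15 to -7.5 (the setting varies), y -65, z 115. Never moves.
- vial: Small amber vial with a metal cap, diameter 22, 48 high, standing on the crimper's plate under the crimping jaw. Origin: underside. Leave it.
- dish_red: Closed culture dish with red medium, diameter 94, 15 high. Origin: underside. Leave it.
- dish_orange: Closed culture dish with orange medium, diameter 94, 15 high. Origin: underside. Leave it.
- reagent: Amber bottle with red cap, diameter 48, 100 high. Origin: underside. Leave it.
- jar_blue: Amber jar with blue cap, diameter 48, 60 high. Origin: underside. Leave it.
- dropper: White dropper bottle, diameter 26, 60 high. Origin: underside. Leave it.
- pen: Pen lying along its x, 135 long, 12 thick. Origin: underside, mid length. Leave it.

How it is judged:
By the outcome, as a careful person would: the job done as asked, in the order asked, and still so for the second after the job is handed in, while the arm keeps its last pose, push and grip.
It also fails if it takes over 67 s, if anything falls off the work surface, if the arm or the gripper's body presses on something with over 40 N, if the wrist force passes 120 N, or if a joint passes its speed limit or range.

ROBOT

A 7-joint arm with a two-finger parallel gripper is mounted at the origin on the work surface. World frame = base frame: x ahead of the robot, y to its left, z up, the work surface at z = 0. Lengths are in m, angles in degrees, forces in N, time in s.
With the tool pointing down it reaches from about 0.4 to 0.85 m from the base axis. Payload 4.5 kg.
Tool frame: the origin (TCP) lies between the finger pads; the fingertips stand 22 mm ahead of it and the grasp point (between the pads) lies 3 mm ahead of it; y points along the fingers, x is the direction in which the jaws open and shut, and the axes are right-handed (so a half turn about y gives the same grasp; the last joint's range is limited). The gripper opens to 88 mm and grips with 3 to 60 N. Pads are 18 mm wide; open, the fingers measure 123 mm over their backs; the gripper's body (75 mm by 187 mm) begins 45 mm behind the grasp point.
Start: joints at [75.504, 39.483, -11.15, 89.685, 9.013, 51.709, -12.324], TCP at [0.177, -0.599, 0.261] pointing down, gripper open.
Joint ranges: [-172.22, 172.22], [-26.19, 119.32], [-84.43, 86.54], [7.71, 146.69], [-57.33, 237.33], [2.42, 119.75], [-152.13, 152.13]. Speed limits (degrees/s): [147.25, 147.25, 180, 180, 180, 180, 180].

INTERFACE

Orientations are given as a 3x3 rotation matrix whose columns are the frame's x, y, z axes.
In Python, from station import robot gives the robot as it stands.
- The arm moves only by the tool arm_command, never from a script. Its argument "rows" is a list of rows, each an object with "xyz": the shift along the tool's x, y, z as a fraction of full scale, a list of three; "spin": the turn about the tool's y as a fraction of full scale. In form: [{"xyz": [tx, ty, tz], "spin": spin}, ...]. A call has 1 to 5 rows; each row is the pose to reach, as a shift and turn from the pose measured when the call began, along the tool's axes at that moment; what a row does not reach only later rows make up. Full scale, the value 1, is 250 mm for a shift and 60 degrees for a turn. A row lasts 1/10 s, in which the tool goes at most 50 mm and 8.59 degrees, less where a joint would pass 70% of its speed; a pose out of reach is approached as far as the arm can. A call with a number of a shift or a turn outside -1 to 1 is refused whole. A call with a gripper value outside its range is refused whole. "fingers" is the opening, from -1 (shut) to 1 (fully open), set as the call begins (left out, the last holds). The fingers move at their own pace and stop on an object; "grip_force" is the grip in N (left out, the last holds). Time passes only in rows, so rows that repeat a pose let the fingers close. It gives the time, the measured TCP pose, the force and the opening at its end, in the units of the state.
- robot.read_state(): the state, without advancing time (a new reading comes with each control period).
- robot.capture(name): name is "side" or "top" or "wrist"; returns the picture (420x560x3 uint8, blue, green, red); there is no depth.
- robot.camera_model(name): a dict with "vfov" (degrees; the focal length in pixels is half the picture's height over the tangent of half this angle, whatever the lens; pixels are square), "cx", "cy" (the principal point, pixels), "k1" (the pictures are not rectified: a ray, as slopes to the right and down, at radius r is drawn at 1 + k1 r^2 times it, then the intrinsics apply), "R" (3x3) and "t" (3): a world point X has camera coordinates R X + t. Camera axes: x right, y down, z forward; pixel columns grow to the right and rows downward; lengths in m; the calibration is good to about 2 mm. A picture is of the moment at which its call begins: read the wrist's pose just before it. camera_model takes no time and is no camera call; for the wrist camera it gives the pose at the moment of the call.
- robot.hand_in(): hands the job in, once; it reports no verdict.
The state is a dict: "time": time; "joint_pos": joint angles; "joint_velocities": joint speeds; "tau": joint torques, N m; "eef_pos": TCP position; "orientation": TCP orientation; "wrist_force": force on the tool from outside, world axes, zero at the start; "ft_torque": the same for the moment, N m; "opening": finger opening in m.
Only numpy, scipy, OpenCV 4.12 (cv2) and the standard library are available. Lean on these libraries where they do the work, as an engineer would, in place of code of your own. Each camera call takes 0.05 s, during which the arm holds its last target. There are 200 camera calls.

## Working session

There is one attempt and no reset: what is moved stays moved. The work goes in short steps, Python scripts to look and compute and a tool call to move; the robot and the scene stay as the last step left them, time stands still between calls to the robot, and variables do not carry over. Pictures are saved under pics/ and viewed, about 8 in all and at most 12, crops included, and the job is handed in when it is done.

Besides the shell and the picture viewer there is one more tool, called after "Emit:" as a command line: name --argument value ..., lists and objects as JSON in quotes. arm_command: Moves the arm, as the interface text tells. Its arguments: {"type":"object","properties":{"rows":{"type":"array"},"fingers":{"type":"number"},"grip_force":{"type":"number"}},"required":["rows"]}

```bash
mkdir -p pics
cat > h.py <<'E'
import numpy as np, cv2
from station import robot
def ray(m,u,v,hgt=420):
    f=hgt/2/np.tan(np.radians(m["vfov"])/2)
    p=np.array([(u-m["cx"])/f,(v-m["cy"])/f]); q=p.copy()
    for _ in range(50): q=p/(1+m["k1"]*(q@q))
    R=np.array(m["R"]);t=np.array(m["t"])
    d=R.T@np.array([q[0],q[1],1]); return -R.T@t, d/np.linalg.norm(d)
def proj(m,X,hgt=420):
    f=hgt/2/np.tan(np.radians(m["vfov"])/2)
    c=np.array(m["R"])@np.asarray(X)+np.array(m["t"]); q=c[:2]/c[2]
    q=q*(1+m["k1"]*(q@q)); return np.array([f*q[0]+m["cx"],f*q[1]+m["cy"]])
def atz(m,u,v,z):
    o,d=ray(m,u,v); return o+d*(z-o[2])/d[2]
E
python3 - <<'E'
from h import *
s=robot.read_state(); print({k:np.round(v,3).tolist() for k,v in s.items()})
a=robot.capture("top"); b=robot.capture("side")
cv2.imwrite("pics/top.png",a); cv2.imwrite("pics/side.png",b)
for n in("top","side"):
    m=robot.camera_model(n); print(n,m, ray(m,280,210))
E
```

```text
{'time': 0.0, 'joint_pos': [75.503, 39.533, -11.143, 89.744, 9.014, 51.708, -12.324], 'joint_velocities': [0.045, -0.017, 0.048, 0.084, -0.082, 0.143, 0.036], 'tau': [-0.001, -52.757, -1.267, -15.343, -0.053, 0.007, 0.0], 'eef_pos': [0.177, -0.599, 0.26], 'orientation': [[0.283, -0.001, 0.959], [-0.959, 0.002, 0.283], [-0.002, -1.0, -0.0]], 'wrist_force': [0.75, -0.143, -0.011], 'ft_torque': [0.023, -0.004, 0.03], 'opening': 0.088}
top {'vfov': 47.804819999485254, 'cx': 279.0411458964166, 'cy': 214.65774778063283, 'k1': -0.04334568502401745, 'R': array([[ 0.1414249 , -0.9899172 ,  0.00793318],
       [-0.96874204, -0.14004066, -0.20476201],
       [ 0.2038084 ,  0.02127324, -0.97877964]]), 't': array([-0.0443818 ,  0.57218547,  1.11350177])} (array([0.33363579, 0.01250713, 1.20738679]), array([ 0.21360644,  0.02064559, -0.97670162]))
side {'vfov': 55.69705590846148, 'cx': 285.85870163654397, 'cy': 209.8873484216729, 'k1': -0.07044276566731818, 'R': array([[ 0.73122758, -0.68201801, -0.01255618],
       [-0.55337106, -0.58233431, -0.59553944],
       [ 0.39885672,  0.44242309, -0.80322794]]), 't': array([-0.40232204,  0.37461297,  0.83147257])} (array([ 0.16985053, -0.42410356,  0.88590717]), array([ 0.38787967,  0.45226164, -0.80312438]))
```

View pics/top.png

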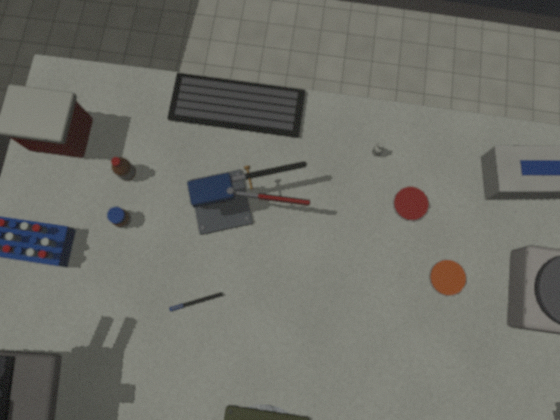

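View pics/side.png

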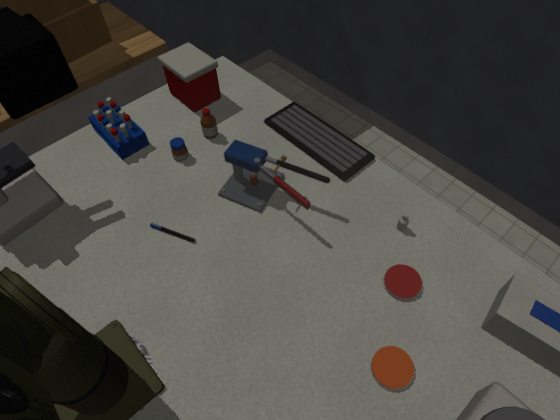

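Run:
```python
import cv2,numpy as np
a=cv2.imread("pics/top.png")[150:240,180:320]; b=cv2.imread("pics/side.png")[130:220,215:355]
f=lambda i:np.clip(cv2.resize(i,None,fx=5.6,fy=5.6,interpolation=cv2.INTER_CUBIC)*1.0*1.5,0,255).astype('uint8')[:,:]
cv2.imwrite("pics/tc.png",f(a)); cv2.imwrite("pics/sc.png",f(b))
```

```text
(no output)
```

View pics/tc.png

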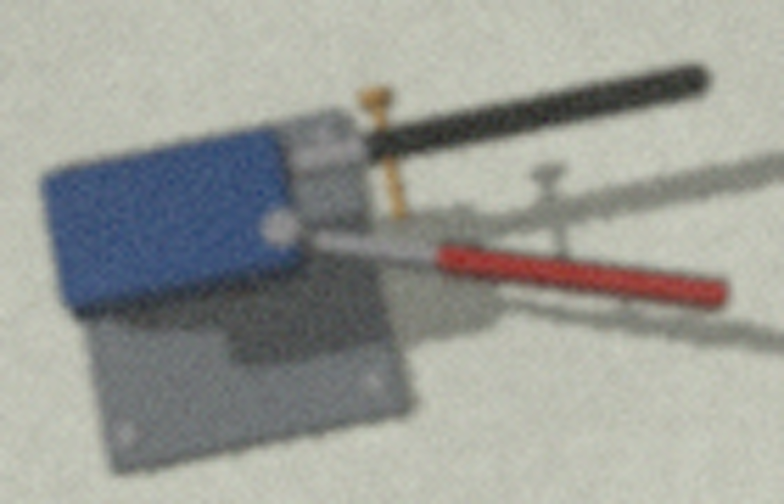

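View pics/sc.png

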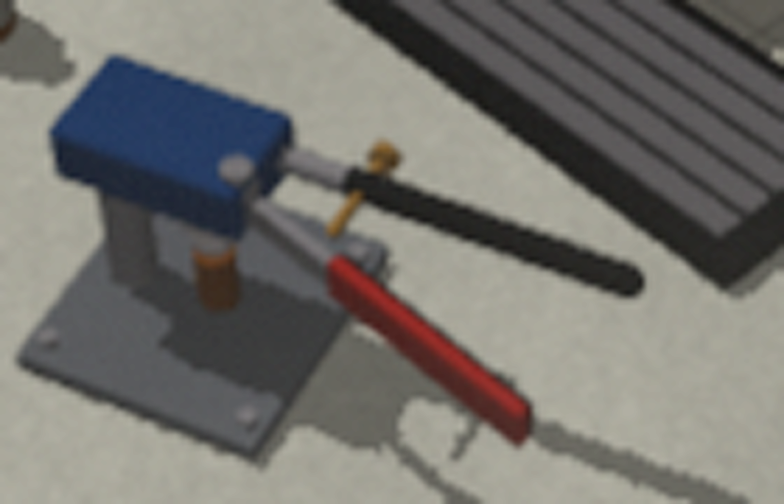

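```bash
cat > fit.py <<'E'
from h import *
from scipy.optimize import least_squares
T=np.array([[20,-208,115],[-12,-15,136],[-12-190*.343,-15-190*.939,128],[35,82,132],[35,-22,132],[-27,82,132]])/1e3
P={"top":[(709,78),(280,226),(727,288),(45,178),(278,128),(67,300)],
"side":[(641,282),(236,166),(522,408),(115,58),(290,120),(52,135)]}
off={"top":(180,150),"side":(215,130)}
M={n:robot.camera_model(n) for n in P}
def W(p,X): c,s=np.cos(p[2]),np.sin(p[2]); return np.c_[p[0]+c*X[:,0]-s*X[:,1],p[1]+s*X[:,0]+c*X[:,1],X[:,2]+p[3]]
def res(p): return np.concatenate([(proj(M[n],x)-(np.array(q)/5.6+off[n])) for n in P for x,q in zip(W(p,T),P[n])])
if __name__=="__main__":
    r=least_squares(res,[.6,.1,0,0],loss="soft_l1"); p=r.x
    print(p,np.degrees(p[2])); print(res(p).reshape(2,-1,2).round(1).tolist())
    # dz triangulated separately for lever end & bar end
    for i in (0,2):
        A=[];b=[]
        for n in P:
            o,d=ray(M[n],*(np.array(P[n][i])/5.6+off[n])); Q=np.eye(3)-np.outer(d,d); A.append(Q); b.append(Q@o)
        print(i,np.linalg.lstsq(np.vstack(A),np.hstack(b),rcond=None)[0],W(p,T)[i])
    for rr in (65,140,190):
        e=np.array([-.343,-.939]);n=np.array([-.939,.343])
        q=np.array([-12,-15])+rr*e+5*n; print(rr,W(p,np.array([[*q/1e3,.115]])))
    for nm,x in (("dish",(405,204)),("vial",(0,0))): pass
    print("dish_red",atz(M["top"],410,204,.015),"orange",atz(M["top"],448,278,.015),"pen",atz(M["top"],197,302,.01),atz(M["top"],223,294,.01),"dropper",atz(M["top"],380,150,.05))
E
python3 fit.py
```

```text
[ 0.60375381  0.1756695   0.36129489 -0.00186948] 20.700672629049382
[[[0.0, -0.4], [0.0, 0.2], [0.6, 0.3], [-2.1, -1.1], [-0.4, -1.3], [-1.3, 2.2]], [[0.8, 1.7], [0.2, 1.1], [1.3, 1.4], [-0.8, -0.9], [1.4, -0.4], [-1.5, -0.0]]]
0 [ 0.69188299 -0.01177604  0.12291619] [ 0.69598766 -0.01183227  0.11313052]
2 [ 0.59843815 -0.03036501  0.13138746] [ 0.59993361 -0.03253242  0.12613052]
65 [[0.59355208 0.0923652  0.11313052]]
140 [[0.59438212 0.01739342 0.11313052]]
190 [[ 0.59493549 -0.03258776  0.11313052]]
dish_red [ 0.65859898 -0.29428745  0.015     ] orange [ 0.48125196 -0.40671815  0.015     ] pen [0.33385535 0.20924268 0.01      ] [0.36261476 0.14838318 0.01      ] dropper [ 0.78068734 -0.19611542  0.05      ]
```

Emit:
arm_command --rows '[{"xyz": [-0.05,0,0.16],"spin": -0.13},{"xyz": [-0.12,0,0.34],"spin": -0.26},{"xyz": [-0.19,0,0.53],"spin": -0.39},{"xyz": [-0.26,0,0.72],"spin": -0.52},{"xyz": [-0.32,0,0.88],"spin": -0.65}]' --fingers -1

```text
time: 0.6
eef_pos: [0.3669, -0.4579, 0.2599]
orientation: [[0.827, -0.0, 0.562], [-0.562, 0.002, 0.827], [-0.002, -1.0, 0.002]]
wrist_force: [1.0, -1.6, -0.2]
opening: 0.0503
```

Emit:
arm_command --rows '[{"xyz": [-0.06,0,0.18],"spin": -0.13},{"xyz": [-0.13,0,0.36],"spin": -0.26},{"xyz": [-0.19,0,0.54],"spin": -0.39},{"xyz": [-0.26,0,0.72],"spin": -0.52},{"xyz": [-0.32,0,0.9],"spin": -0.65}]'

```text
time: 1.1
eef_pos: [0.4268, -0.2249, 0.2603]
orientation: [[0.996, -0.001, -0.09], [0.09, 0.002, 0.996], [-0.001, -1.0, 0.003]]
wrist_force: [0.5, -0.6, -0.4]
opening: 0.0102
```

Emit:
arm_command --rows '[{"xyz": [0.06,0,0.18],"spin": 0},{"xyz": [0.14,0,0.36],"spin": 0},{"xyz": [0.22,0,0.54],"spin": 0},{"xyz": [0.3,0,0.72],"spin": 0},{"xyz": [0.38,0,0.9],"spin": 0}]'

```text
time: 1.6
eef_pos: [0.5014, 0.0095, 0.2607]
orientation: [[0.996, -0.002, -0.089], [0.089, 0.002, 0.996], [-0.001, -1.0, 0.002]]
wrist_force: [1.4, -0.7, 0.8]
opening: 0.0006
```

Run:
```python
from h import *
s=robot.read_state(); m=robot.camera_model("wrist"); i=robot.capture("wrist"); print(s["eef_pos"],s["opening"],m)
cv2.imwrite("pics/w1.png",np.clip(i*1.4,0,255).astype('uint8'))
for n,x in (("hinge",(.598,.157,.134)),("end",(.6,-.0325,.126)),("barend",(.696,-.012,.113)),("press",(.594,.017,.113))): print(n,proj(m,x))
```

```text
[0.50135783 0.00946094 0.26065563] 0.0005560053836849781 {'vfov': 68.46306702386335, 'cx': 277.149005186103, 'cy': 210.65512291709146, 'k1': -0.06498607502959228, 'R': array([[ 0.9959711 ,  0.08966089, -0.00157973],
       [ 0.08612977, -0.95154561,  0.29519928],
       [ 0.02496464, -0.29414602, -0.9554344 ]]), 't': array([-0.499654  , -0.07347619,  0.37985257])}
hinge [424.75168236  33.47223625]
end [379.26416417 260.54330475]
barend [474.01214258 242.64485559]
press [378.633158  205.0708369]
```

View pics/w1.png

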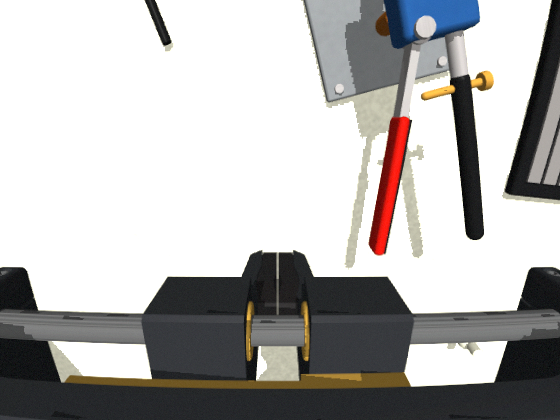

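Emit:
arm_command --rows '[{"xyz": [0.05,0.14,0.02],"spin": 0},{"xyz": [0.1,0.28,0.03],"spin": 0},{"xyz": [0.14,0.42,0.035],"spin": 0},{"xyz": [0.14,0.555,0.035],"spin": 0},{"xyz": [0.14,0.555,0.035],"spin": 0}]'

```text
time: 2.15
eef_pos: [0.5362, 0.0343, 0.1196]
orientation: [[0.995, -0.004, -0.103], [0.103, 0.01, 0.995], [-0.003, -1.0, 0.011]]
wrist_force: [-0.6, -0.1, 0.6]
opening: 0.0004
```

Emit:
arm_command --rows '[{"xyz": [0.03,0,0],"spin": 0},{"xyz": [0.06,0,0],"spin": 0},{"xyz": [0.09,0,0],"spin": 0},{"xyz": [0.12,0,0],"spin": 0},{"xyz": [0.12,0,0],"spin": 0}]'

```text
time: 2.65
eef_pos: [0.568, 0.0375, 0.1205]
orientation: [[0.995, -0.001, -0.102], [0.102, 0.011, 0.995], [0.001, -1.0, 0.011]]
wrist_force: [-0.3, -0.7, -0.3]
opening: 0.0007
```

Run:
```python
from h import *
s=robot.read_state(); i=robot.capture("wrist"); print(s["eef_pos"],s["wrist_force"],s["opening"])
cv2.imwrite("pics/w2.png",np.clip(i*1.4,0,255).astype('uint8'))
```

```text
[0.56796355 0.03752855 0.12045738] [-0.33504022 -0.6828238  -0.33012952] 0.0007418379813567614
```

View pics/w2.png

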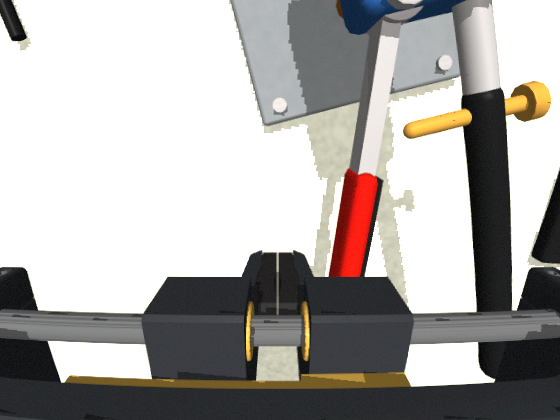

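Emit:
arm_command --rows '[{"xyz": [0.0,0,-0.03],"spin": 0},{"xyz": [0.0,0,-0.065],"spin": 0},{"xyz": [0.0,0,-0.065],"spin": 0}]'

```text
time: 3.0
eef_pos: [0.5684, 0.0185, 0.1198]
orientation: [[0.995, -0.003, -0.099], [0.099, 0.009, 0.995], [-0.002, -1.0, 0.009]]
wrist_force: [0.7, 0.6, -0.4]
opening: 0.0005
```

Emit:
arm_command --rows '[{"xyz": [0.01,0,0],"spin": 0},{"xyz": [0.02,0,0],"spin": 0},{"xyz": [0.03,0,0],"spin": 0},{"xyz": [0.04,0,0],"spin": 0},{"xyz": [0.05,0,0],"spin": 0}]'

```text
time: 3.5
eef_pos: [0.5799, 0.0196, 0.1196]
orientation: [[0.995, -0.005, -0.1], [0.1, 0.008, 0.995], [-0.004, -1.0, 0.008]]
wrist_force: [-2.7, -0.9, 1.8]
opening: 0.0004
```

Emit:
arm_command --rows '[{"xyz": [0.016,0,0],"spin": 0},{"xyz": [0.032,0,0],"spin": 0},{"xyz": [0.048,0,0],"spin": 0},{"xyz": [0.064,0,0],"spin": 0},{"xyz": [0.08,0,0],"spin": 0}]'

```text
time: 4.0
eef_pos: [0.5992, 0.0208, 0.1193]
orientation: [[0.995, -0.007, -0.099], [0.099, 0.007, 0.995], [-0.007, -1.0, 0.007]]
wrist_force: [-5.5, -2.9, 3.8]
opening: 0.0003
```

Emit:
arm_command --rows '[{"xyz": [0.01,0,0],"spin": 0},{"xyz": [0.02,0,0],"spin": 0},{"xyz": [0.03,0,0],"spin": 0}]'

```text
time: 4.3
eef_pos: [0.6059, 0.0218, 0.1192]
orientation: [[0.995, -0.009, -0.1], [0.1, 0.006, 0.995], [-0.009, -1.0, 0.007]]
wrist_force: [-5.5, -1.3, 5.7]
opening: 0.0009
```

Emit:
arm_command --rows '[{"xyz": [0.01,-0.004,0],"spin": 0},{"xyz": [0.02,-0.004,0],"spin": 0}]'

```text
time: 4.5
eef_pos: [0.6091, 0.0223, 0.1194]
orientation: [[0.995, -0.014, -0.101], [0.101, 0.006, 0.995], [-0.013, -1.0, 0.007]]
wrist_force: [-6.8, -0.5, 2.1]
opening: 0.0005
```

Emit:
arm_command --rows '[{"xyz": [0.01,0,0],"spin": 0},{"xyz": [0.016,0,0],"spin": 0}]'

```text
time: 4.7
eef_pos: [0.6107, 0.0226, 0.1191]
orientation: [[0.995, -0.02, -0.101], [0.101, 0.005, 0.995], [-0.019, -1.0, 0.006]]
wrist_force: [-9.8, -2.2, 7.3]
opening: 0.0002
```

Emit:
arm_command --rows '[{"xyz": [0.008,0,0],"spin": 0},{"xyz": [0.012,0,0],"spin": 0}]'

```text
time: 4.9
eef_pos: [0.6109, 0.0226, 0.1189]
orientation: [[0.994, -0.026, -0.102], [0.102, 0.003, 0.995], [-0.025, -1.0, 0.006]]
wrist_force: [-11.5, -2.1, 9.8]
opening: 0.0007
```

Run:
```python
from h import *
s=robot.read_state(); i=robot.capture("wrist"); print(s["eef_pos"],s["wrist_force"],s["opening"])
cv2.imwrite("pics/w3.png",np.clip(i*1.4,0,255).astype('uint8'))
```

```text
[0.61092452 0.02264571 0.11888164] [-11.48290835  -2.09406388   9.77527547] 0.0006834166634763729
```

View pics/w3.png

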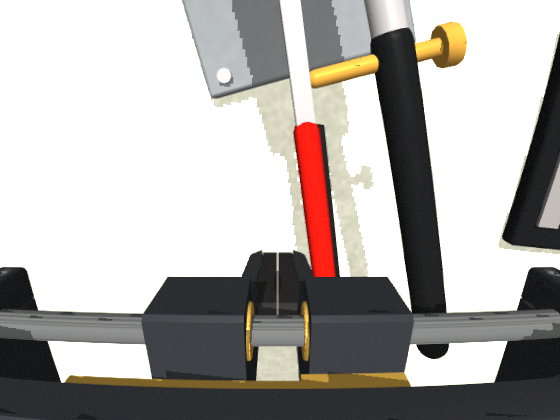

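Emit:
arm_command --rows '[{"xyz": [0.014,-0.004,0],"spin": 0},{"xyz": [0.014,-0.004,0],"spin": 0},{"xyz": [0.014,-0.004,0],"spin": 0},{"xyz": [0.014,-0.004,0],"spin": 0},{"xyz": [0.014,-0.004,0],"spin": 0}]'

```text
time: 5.45
eef_pos: [0.6109, 0.0226, 0.1192]
orientation: [[0.994, -0.034, -0.103], [0.103, 0.001, 0.995], [-0.033, -0.999, 0.004]]
wrist_force: [-11.1, -2.0, 5.5]
opening: 0.0002
```

Emit:
arm_command --rows '[{"xyz": [0.014,-0.003,0],"spin": 0},{"xyz": [0.014,-0.003,0],"spin": 0},{"xyz": [0.014,-0.003,0],"spin": 0},{"xyz": [0.014,-0.003,0],"spin": 0},{"xyz": [0.014,-0.003,0],"spin": 0}]'

```text
time: 5.95
eef_pos: [0.6109, 0.0226, 0.1193]
orientation: [[0.994, -0.042, -0.104], [0.104, -0.001, 0.995], [-0.041, -0.999, 0.003]]
wrist_force: [-11.4, -2.8, 6.4]
opening: 0.0007
```

Emit:
arm_command --rows '[{"xyz": [0.014,-0.003,0],"spin": 0},{"xyz": [0.014,-0.003,0],"spin": 0},{"xyz": [0.014,-0.003,0],"spin": 0},{"xyz": [0.014,-0.003,0],"spin": 0},{"xyz": [0.014,-0.003,0],"spin": 0}]'

```text
time: 6.45
eef_pos: [0.6109, 0.0226, 0.1194]
orientation: [[0.993, -0.049, -0.105], [0.105, -0.003, 0.995], [-0.049, -0.999, 0.002]]
wrist_force: [-11.5, -1.3, 6.9]
opening: 0.0004
```

Emit:
arm_command --rows '[{"xyz": [-0.03,0,0],"spin": 0},{"xyz": [-0.06,0,0],"spin": 0},{"xyz": [-0.09,0,0],"spin": 0},{"xyz": [-0.12,0,0],"spin": 0},{"xyz": [-0.15,0,0],"spin": 0}]'

```text
time: 6.95
eef_pos: [0.5741, 0.0196, 0.1212]
orientation: [[0.993, -0.047, -0.105], [0.105, -0.001, 0.994], [-0.047, -0.999, 0.004]]
wrist_force: [0.5, 0.1, -0.6]
opening: 0.0001
```

Emit:
arm_command --rows '[{"xyz": [-0.03,0,0],"spin": 0},{"xyz": [-0.06,0,0],"spin": 0},{"xyz": [-0.08,0,0],"spin": 0},{"xyz": [-0.08,0,0],"spin": 0},{"xyz": [-0.08,0,0],"spin": 0}]'

```text
time: 7.45
eef_pos: [0.5546, 0.0175, 0.1224]
orientation: [[0.993, -0.046, -0.105], [0.105, -0.001, 0.994], [-0.046, -0.999, 0.004]]
wrist_force: [-0.5, -0.0, 0.5]
opening: 0.0006
```

Run:
```python
from h import *
s=robot.read_state(); i=robot.capture("wrist"); print(s["eef_pos"],s["wrist_force"],s["orientation"])
cv2.imwrite("pics/w4.png",np.clip(i*1.4,0,255).astype('uint8'))
```

```text
[0.55464609 0.01754062 0.12236164] [-0.51038082 -0.04529133  0.49308637] [[ 9.93382510e-01 -4.64624890e-02 -1.05035356e-01]
 [ 1.05107902e-01 -8.85750696e-04  9.94460429e-01]
 [-4.62981419e-02 -9.98919643e-01  4.00368547e-03]]
```

View pics/w4.png

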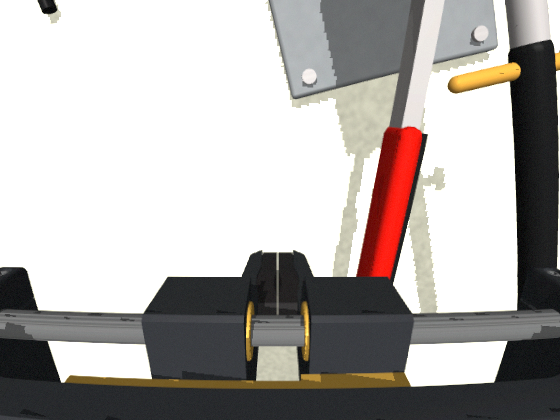

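Emit:
arm_command --rows '[{"xyz": [0.024,0,0],"spin": 0},{"xyz": [0.048,0,0],"spin": 0},{"xyz": [0.072,0,0],"spin": 0},{"xyz": [0.096,0,0],"spin": 0},{"xyz": [0.11,0,0],"spin": 0}]'

```text
time: 8.0
eef_pos: [0.5817, 0.0199, 0.1209]
orientation: [[0.993, -0.048, -0.104], [0.104, -0.002, 0.995], [-0.048, -0.999, 0.003]]
wrist_force: [-4.0, -0.8, 3.5]
opening: 0.0004
```

Emit:
arm_command --rows '[{"xyz": [0.018,0,0],"spin": 0},{"xyz": [0.036,0,0],"spin": 0},{"xyz": [0.054,0,0],"spin": 0},{"xyz": [0.072,0,0],"spin": 0},{"xyz": [0.09,0,0],"spin": 0}]'

```text
time: 8.5
eef_pos: [0.6034, 0.022, 0.1197]
orientation: [[0.993, -0.051, -0.105], [0.105, -0.003, 0.995], [-0.051, -0.999, 0.003]]
wrist_force: [-6.3, -1.6, 6.0]
opening: 0.0005
```

Emit:
arm_command --rows '[{"xyz": [0.01,0,0],"spin": 0},{"xyz": [0.018,-0.001,0],"spin": 0},{"xyz": [0.026,-0.002,0],"spin": 0},{"xyz": [0.034,-0.003,0],"spin": 0},{"xyz": [0.042,-0.004,0],"spin": 0}]'

```text
time: 9.0
eef_pos: [0.6106, 0.0232, 0.1196]
orientation: [[0.993, -0.058, -0.106], [0.106, -0.004, 0.994], [-0.058, -0.998, 0.002]]
wrist_force: [-12.2, -1.2, 7.0]
opening: 0.0002
```

Emit:
arm_command --rows '[{"xyz": [0.01,-0.003,0],"spin": 0},{"xyz": [0.016,-0.003,0],"spin": 0},{"xyz": [0.016,-0.003,0],"spin": 0},{"xyz": [0.016,-0.003,0],"spin": 0},{"xyz": [0.016,-0.003,0],"spin": 0}]'

```text
time: 9.5
eef_pos: [0.6108, 0.0233, 0.1197]
orientation: [[0.992, -0.067, -0.107], [0.107, -0.006, 0.994], [-0.067, -0.998, 0.001]]
wrist_force: [-11.3, -2.1, 8.4]
opening: 0.0008
```

Emit:
arm_command --rows '[{"xyz": [0.02,-0.004,0],"spin": 0},{"xyz": [0.02,-0.004,0],"spin": 0},{"xyz": [0.02,-0.004,0],"spin": 0},{"xyz": [0.02,-0.004,0],"spin": 0},{"xyz": [0.02,-0.004,0],"spin": 0}]'

```text
time: 10.0
eef_pos: [0.6112, 0.0233, 0.1199]
orientation: [[0.991, -0.077, -0.108], [0.108, -0.009, 0.994], [-0.077, -0.997, -0.0]]
wrist_force: [-12.7, -1.7, 7.8]
opening: 0.0006
```

Run:
```python
from h import *
i=robot.capture("wrist"); j=robot.capture("top"); s=robot.read_state(); print(s["eef_pos"],s["wrist_force"])
f=lambda x:np.clip(x*1.4,0,255).astype('uint8')
cv2.imwrite("pics/w5.png",np.hstack([cv2.resize(f(i),(400,300)),cv2.resize(f(j),(400,300))]))
```

```text
[0.61116875 0.02330217 0.1198914 ] [-13.27280854  -1.30588686   8.67233721]
```

View pics/w5.png

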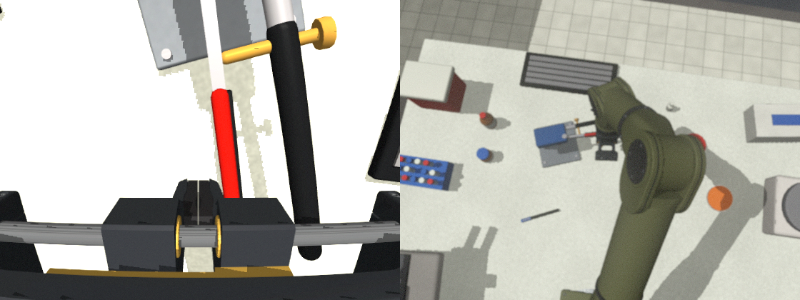

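The shank at (221,60) is against the screw tip, and the bench items are in place. I'm handing in.

```bash
python3 -c "
from station import robot
print(robot.read_state()['wrist_force']); robot.hand_in()"
```

```text
[-13.27280854  -1.30588686   8.67233721]
the job is handed in; nothing more can be done
```

I pressed the red lever to the brass stop twice with the back of the closed fingers, and handed the job in at about 10.1 s while still holding the second press.

- **First press:** the lever was held on the stop from about 4.7 to 6.45 s at about 11 N of horizontal push. The wrist picture showed the shank against the screw tip.
- **Release:** I drew the fingers clear. The contact force fell to about zero, and the picture showed the lever fully sprung out.
- **Second press:** the lever came up against the stop at the same tool position as before, to within 0.3 mm. I held it there at about 13 N, with the gap between lever and bar visible in the last pictures.

**Imperfections:**
- The tool had tilted about 4.4° under load by the end.
- The wrist also read 6 to 9 N vertically during the holds, which I take to be friction at the lever.
- The first descent ended about 13 mm off sideways, and I corrected that before contact.
- In the last top view the arm partly hides the red dish. The other bench items visible there looked unmoved. The vial was not in view.

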